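Take the wet door off the turntable with the trowel and rack it

ROBOT

A 6-joint arm with a two-finger parallel gripper is mounted at the origin on a cart in front of the work surface, level with it; the furniture and walls round the work are solid. World frame = base frame: x ahead of the robot, y to its left, z up, the work surface at z = 0. Lengths are in m, angles in degrees, forces in N, time in s.
With the tool pointing down it reaches from about 0.225 to 0.875 m from the base axis. Payload 3.4 kg.
Tool frame: the origin (TCP) lies at the very end of the fingers, on their centre line; the grasp point (between the pads) lies 19 mm behind it; z points along the fingers, y is the line along which they close (so a half turn about z gives the same grasp; the last joint's range is limited). The gripper opens to 85 mm and grips with 20 to 120 N. Pads are 22 mm wide; open, the fingers measure 114 mm over their backs; the gripper's body (76 mm by 85 mm) begins 54 mm behind the grasp point. The pads swing forward as they close: fully open they stand 13 mm farther back than shut.
Start: joints at [66.349, 15.808, 86.224, -0, 77.962, -6.933], TCP at [0.165, 0.551, 0.231] pointing down, gripper open.
Joint ranges: [-165.64, 165.64], [-43.16, 119.46], [12.63, 154.43], [-67.54, 247.53], [6.08, 155.33], [-154.97, 154.97]. Speed limits (degrees/s): [147.25, 147.25, 180, 180, 180, 180].

INTERFACE

Orientations are given as a 3x3 rotation matrix whose columns are the frame's x, y, z axes.
In Python, from bench import ctrl, optics, readout gives the robot as it stands (ctrl), with the cameras (optics) and the readings (readout).
- The arm moves only by the shell command python3 steer.py 'ROWS' [OPENING] [FORCE]. ROWS is a JSON list that holds a single list of rows (three levels of brackets), with 1 to 5 rows, each of 6 numbers: dx, dy, dz in m, then a rotation vector rx, ry, rz in degrees; each row is the pose to reach, as a shift and turn from the pose commanded when the command began, along the tool's axes at that moment; what a row does not reach only later rows make up. A row lasts 1/10 s, in which the tool goes at most 0.05 m and 8.59 degrees, less where a joint would pass 70% of its speed; a pose out of reach is approached as far as the arm can. OPENING is the finger opening in m, set as the command begins (- or left out keeps the last). The fingers move at their own pace and stop on an object; FORCE is the grip in N (left out, the last holds). Time passes only in rows, so rows that do not move let the fingers close. It prints the time, the measured TCP pose, the force, the opening and the grip force at its end. Input that does not fit is refused with a message, and nothing moves.
- readout.get_state(): the state, without advancing time (a new reading comes with each control period).
- optics.read_camera(name): name is "side" or "top" or "wrist"; returns the picture (420x560x3 uint8, red, green, blue); there is no depth.
- optics.camera_params(name): a dict with "fx", "fy", "cx", "cy" (pixels), "k1" (the pictures are not rectified: a ray, as slopes to the right and down, at radius r is drawn at 1 + k1 r^2 times it, then the intrinsics apply), "R" (3x3) and "t" (3): a world point X has camera coordinates R X + t; the wrist camera has in their place "mount" (4x4, takes a point from camera to tool coordinates, whose origin is the TCP and whose axes are the flange's). Camera axes: x right, y down, z forward; pixel columns grow to the right and rows downward; lengths in m; the calibration is good to about 2 mm. A picture is of the moment at which its call begins: read the wrist's pose just before it. camera_params takes no time and is no camera call.
- ctrl.sign_off(): hands the job in; it is judged then, once.
The state is a dict: "time": time; "joint_pos": joint angles; "joint_vel": joint speeds; "joint_torque": joint torques, N m; "tcp_pos": TCP position; "tcp_rot": TCP orientation; "force": force on the tool from outside, world axes, zero at the start; "moment": the same for the moment, N m; "grip_width": finger opening in m; "finger_force": force on a finger pad.
Only numpy, scipy, OpenCV 4.12 (cv2) and the standard library are available. Lean on these libraries where they do the work, as an engineer would, in place of code of your own. Each camera call takes 0.05 s, during which the arm holds its last target. There are 200 camera calls.

TASK

The little cabinet door on the spraying turntable has just been varnished, so keep the gripper and arm off it (if the way in between the points does not face you, you can turn the table by its finger pegs). Slide the trowel's blade under the door, lift it off level, set it down gently and square on the rails of the empty drying stand between its dowels, and draw the trowel out. Lay the trowel flat on the bench top, and leave the other door and everything else where it is.

Things in the scene. Friction and masses are not known exactly. Their poses are not given: they have to be found in the camera images.
- wet_door: the freshly varnished wooden frame-and-panel cabinet door, lying face up on the four grey points of the turntable: 110 (its x) x 150 (its y) x 14 mm, 0.16 kg (varies), flat back. Origin: centre of its underside, about the middle of the points; z up
- turntable: spraying turntable: grey foot fixed on the bench, with a round plywood plate 216 mm across (top 24 mm above the bench) that turns freely both ways (up to 3 rad from its start; about 0.1 N m of friction, stays where it is left). Origin: on the turning axis, at the bench; it does not turn with the plate
- points_top (a point): on the turning axis, 48 mm above the bench, where the door's underside lies; turns with the plate. Four grey cones (30 mm wide at the foot, 6 mm at the top, 24 mm high) stand on the plate at x = -40 and +40, y = -61 and +61 mm; the lane between them, 92 mm wide at the foot, runs along x and is open at both ends. At the start x may point up to 1.45 rad left or right of straight ahead
- peg_left (a point): one of the two dark wooden finger pegs on the plate, for turning it: 97 mm from the axis at +y of points_top, 12 mm thick with a 15 mm wide head, from 24 to 58 mm above the bench, its middle about 22 mm clear of the door's edge. This point is 58 mm above the bench, at the peg's top
- peg_right (a point): the other peg, alike, 97 mm from the axis at -y of points_top
- stand_free: the empty drying stand, fixed: plywood base 144 (x) x 186 (y) x 12 mm; two rails 11 mm wide, 124 mm long along x at y = -60 and +60 mm, tops 38 mm above the bench, 109 mm free between them; tapered dowels (see stand_free_seat). Origin: centre of its underside. Its open front (-x) faces the robot (yaw within 0.4 rad)
- stand_free_seat (a point): centre of the empty stand's rails at the height of their tops (38 mm), the place of the door's underside centre; axes as the stand. Dowels 10 mm thick rise to 60 mm above the bench: two at each side (x = -34 and +34, y = -86 and +86 mm; 162 mm free between) and two at the back (x = +66, y = -25 and +25 mm)
- stand_full: the other drying stand, of the same make and size, fixed, which already carries a dry door. Origin: centre of its underside
- dry_door: the door on the other stand, of the same make and size as the wet one; leave it alone. Origin: centre of its underside
- trowel: square-ended bucket trowel, 0.22 kg, lying flat, handle in the air. Origin: straight below the middle of the grip, on the plane of the blade's underside; x along the tool to the blade's end, z up. Steel blade from x = 50 to 160 mm, 70 mm wide, 3 mm thick. Centre of mass near x = 70 mm
- trowel_grip (a point): middle of the handle, 45 mm above the blade's underside: grip here, across the handle; axes as the trowel. The dark wooden handle is level, 26 mm wide, 24 mm high, x = -55 to +25 mm from here, with a 30 mm wide knob behind x = -50. A gooseneck 9 mm thick drops from it to the blade at x = 44 to 60 mm; a low plate on the blade ends at x = 77, 6 mm above the underside
- trowel_tip (a point): middle of the blade's front edge, on its underside, 160 mm ahead of the grip
- spirit_level: yellow spirit level, 50 x 252 (its y) x 25 mm, lying loose on the near part of the bench; leave alone. Origin: centre of its underside
- paint_tin: small round tin, 78 mm across and 78 mm high, loose at the back of the bench; leave alone
- spray_lube: spray can with a green cap, 59 mm across and 225 mm high, standing alone and loose at the back, behind the gap between two stations; leave alone

How it is judged (in metres and radians):
On the way:
1. the wet door is lifted off the points, carried by the trowel (height (world z) of wet_door above 0.065 m and contact force between wet_door and trowel above 0.4 N and contact force between wet_door and turntable below 0.05 N), for 0.3 s.
At the end, for the whole second after the job is handed in: Wet door still, face up on both rails of the empty stand: within 10 mm sideways, 20 mm frontward, 12 mm backward, 4 mm in height of the seat, square within 0.17 rad, level within 0.05; trowel clear of it, flat and still on the bench (underside within 8 mm, level within 0.08 rad) (x of wet_door in the frame of stand_free_seat between -0.02 and 0.012 m and y of wet_door in the frame of stand_free_seat between -0.01 and 0.01 m and z of wet_door in the frame of stand_free_seat between -0.004 and 0.004 m and angle between the x axis of wet_door and the x axis of stand_free_seat, either way round below 0.17 rad and angle between wet_door's own z axis and vertical below 0.05 rad and linear speed of each of wet_door, trowel below 0.02 m/s and contact force between wet_door and trowel below 0.05 N and height (world z) of trowel between -0.008 and 0.008 m and angle between trowel's own z axis and vertical below 0.08 rad); the robot touches nothing.
It fails at once if the gripper or arm touches the wet door (contact force between any of the fingers, the arm and wet_door above 0.3 N).
It fails at once if the wet door is tipped by more than 0.35 rad (angle between wet_door's own z axis and vertical above 0.35 rad).
It fails at once if the wet door is dropped or flung (faster than 0.8 m/s) (linear speed of wet_door above 0.8 m/s).
It fails at once if the dry door is moved by more than 15 mm (distance of dry_door from where it was at the start of the episode above 0.015 m).
It fails at once if a bystander is moved by more than 30 mm (distance of any of spirit_level, paint_tin, spray_lube from where it was at the start of the episode above 0.03 m).
It also fails if it takes over 72 s, if anything falls off the work surface, if the arm or the gripper's body presses on something with over 40 N, if the wrist force passes 120 N, or if a joint passes its speed limit or range.

## Working session

There is one attempt and no reset: what is moved stays moved. The work goes in short steps, Python scripts to look and compute and a shell command to move; the robot and the scene stay as the last step left them, time stands still between calls to the robot, and variables do not carry over. Pictures are saved under pics/ and viewed, at most 10 in all, crops included, and the job is handed in when it is done.

```bash
ls; mkdir -p pics
python3 - <<'E'
from bench import ctrl, optics, readout
import cv2
s=readout.get_state();print(s['time'],s['tcp_pos'],s['tcp_rot'],s['grip_width'])
for n in('top','side'):
    cv2.imwrite(f'pics/{n}0.png',optics.read_camera(n)[...,::-1]);p=optics.camera_params(n);print(n,p)
print(optics.camera_params('wrist'))
E
```

```text
bench.py
pics
steer.py
0.0 [0.16520419 0.55021124 0.23042749] [[-9.57723090e-01  2.87690694e-01 -7.39129121e-04]
 [ 2.87691559e-01  9.57721624e-01 -1.69065805e-03]
 [ 2.21493355e-04 -1.83182346e-03 -9.99998298e-01]] 0.08509846927386883
top {'fx': 426.59549164667436, 'fy': 426.59549164667436, 'cx': 280.28578656983984, 'cy': 210.23648722558232, 'k1': -0.08819405376665215, 'R': array([[-1.09443538e-04, -9.99828308e-01, -1.85295202e-02],
       [-9.96969443e-01,  1.55057996e-03, -7.77786938e-02],
       [ 7.77940713e-02,  1.84648531e-02, -9.96798441e-01]]), 't': array([0.04147087, 0.59680685, 1.19648788])}
side {'fx': 406.40921542559215, 'fy': 406.40921542559215, 'cx': 274.4784432774394, 'cy': 212.16724266562645, 'k1': -0.07410088272372439, 'R': array([[ 0.86674166, -0.49875076, -0.00256409],
       [-0.34134149, -0.5894278 , -0.73216177],
       [ 0.3636549 ,  0.63547034, -0.68112595]]), 't': array([-0.48557634,  0.26869239,  1.15149047])}
{'fx': 301.9438097656895, 'fy': 301.9438097656895, 'cx': 276.51005576130103, 'cy': 210.4191000980304, 'k1': -0.02958696850156504, 'mount': array([[-6.34997083e-04, -9.64952923e-01, -2.62422281e-01,
         6.67148037e-02],
       [ 9.99999707e-01, -5.00855830e-04, -5.78055337e-04,
         3.54203214e-05],
       [ 4.26360458e-04, -2.62422571e-01,  9.64952959e-01,
        -1.42646374e-01],
       [ 0.00000000e+00,  0.00000000e+00,  0.00000000e+00,
         1.00000000e+00]])}
```

View pics/top0.png

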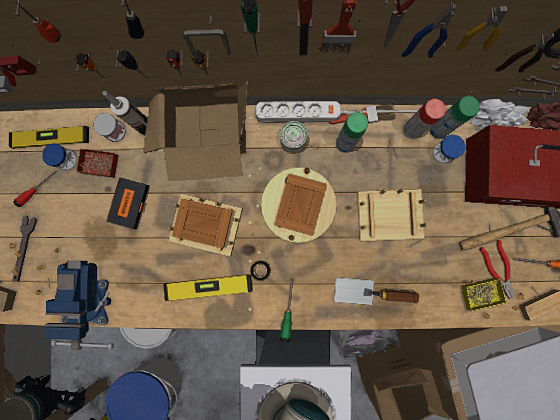

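View pics/side0.png

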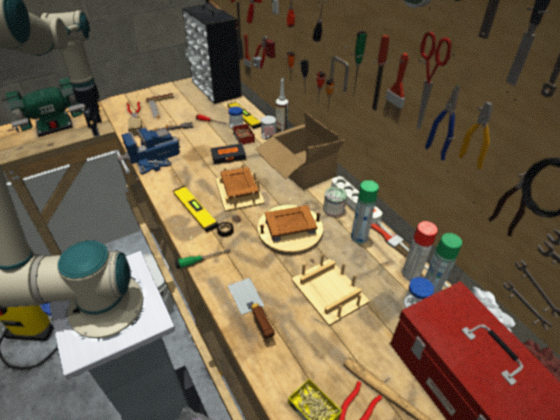

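The top picture shows the turntable with the wet door at about (299,205), pegs at (307,171) and (291,239). The free stand is at (391,215) with its back up. The trowel lies at (376,292) with its blade to the left and handle to the right. The full stand is at (205,223). I'll enlarge this to measure.

```bash
cat > h.py <<'E'
import numpy as np,cv2
from bench import ctrl, optics, readout
def cam(n):
    p=optics.camera_params(n);K=np.array([[p['fx'],0,p['cx']],[0,p['fy'],p['cy']],[0,0,1]]);D=np.array([p['k1'],0,0,0.])
    if n=='wrist':
        s=readout.get_state();T=np.eye(4);T[:3,:3]=s['tcp_rot'];T[:3,3]=s['tcp_pos'];M=np.linalg.inv(T@p['mount']);return K,D,M[:3,:3],M[:3,3]
    return K,D,np.array(p['R']),np.array(p['t'])
def ray2plane(c,uv,z):
    K,D,R,t=c
    q=cv2.undistortPoints(np.array(uv,float).reshape(-1,1,2),K,D).reshape(-1,2)
    d=np.c_[q,np.ones(len(q))]@R; o=-R.T@t
    z=np.broadcast_to(z,len(q)); return o+d*((z-o[2])/d[:,2])[:,None]
def proj(c,X):
    K,D,R,t=c
    return cv2.projectPoints(np.array(X,float).reshape(-1,1,3),cv2.Rodrigues(R)[0],t,K,D)[0].reshape(-1,2)
E
python3 - <<'E'
import cv2
i=cv2.imread('pics/top0.png')[155:315,235:445]
cv2.imwrite('pics/c0.png',cv2.resize(i,None,fx=3.7,fy=3.7,interpolation=cv2.INTER_CUBIC))
E
```

```text
(no output)
```

View pics/c0.png

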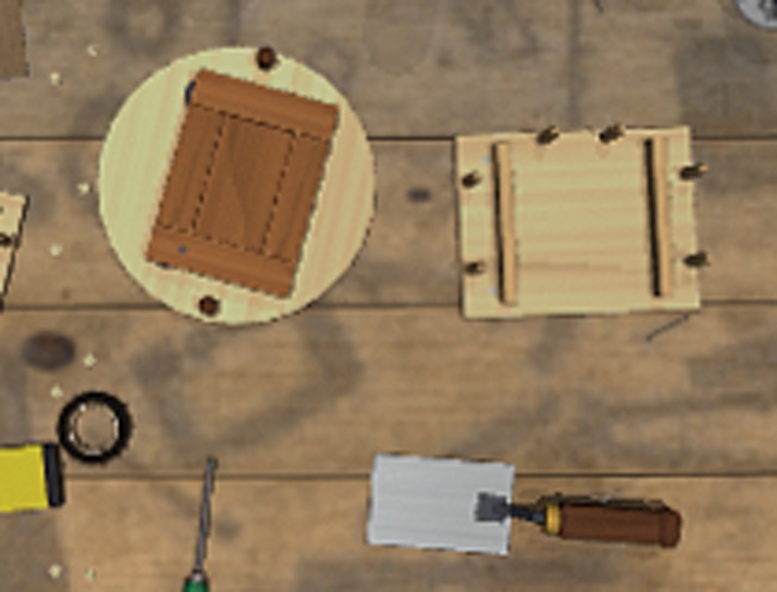

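Run:
```python
from h import *
np.set_printoptions(precision=4,suppress=True)
c=cam('top')
f=lambda a,z:ray2plane(c,(np.array(a,float)+.5)/3.7-.5+[235,155],z)[:,:2]
def show(n,P):print(n,'mean',P.mean(0),'\n',P.tolist() and P, 'sides',np.linalg.norm(P-np.roll(P,-1,0),axis=1))
show('plate',f([(98,185),(238,46),(376,185),(238,324)],.024))
P=f([(266,52),(208,302)],.058);show('pegs',P);d=P[0]-P[1];print(np.degrees(np.arctan2(d[1],d[0])))
P=f([(202,68),(339,106),(291,299),(149,259)],.062);show('door',P)
for a,b in((0,3),(1,2),):
  d=P[a]-P[b];print('door long ang',np.degrees(np.arctan2(d[1],d[0])))
P=f([(457,136),(689,126),(700,308),(465,319)],.012);show('stand',P)
for a,b in((3,0),(2,1),(1,0),(2,3)):
  d=P[b]-P[a];print(np.degrees(np.arctan2(d[1],d[0])))
P=f([(376,453),(515,463),(507,555),(369,543)],.003);show('blade',P)
for a,b in((1,0),(2,3),(2,1),(3,0)):
  d=P[b]-P[a];print(np.degrees(np.arctan2(d[1],d[0])))
print('handle ends',f([(563,521),(679,528)],[.045]))
```

```text
plate mean [ 0.6132 -0.0121] 
 [[ 0.613   0.0959]
 [ 0.7216 -0.0129]
 [ 0.6126 -0.1191]
 [ 0.5056 -0.0121]] sides [0.1537 0.1521 0.1514 0.1523]
pegs mean [ 0.6163 -0.011 ] 
 [[ 0.7108 -0.0332]
 [ 0.5219  0.0111]] sides [0.194 0.194]
-13.202062192095108
door mean [ 0.6112 -0.017 ] 
 [[ 0.698   0.0153]
 [ 0.6689 -0.0877]
 [ 0.524  -0.0507]
 [ 0.554   0.0551]] sides [0.107  0.1495 0.11   0.1494]
door long ang -15.465166958535729
door long ang -14.324114987218406
stand mean [ 0.5846 -0.2785] 
 [[ 0.6522 -0.1844]
 [ 0.66   -0.368 ]
 [ 0.5171 -0.373 ]
 [ 0.5092 -0.1886]] sides [0.1837 0.143  0.1846 0.143 ]
1.7012144697423786
2.031449734773895
92.45167994640371
92.45239012093123
blade mean [ 0.3661 -0.1707] 
 [[ 0.4053 -0.1197]
 [ 0.3972 -0.228 ]
 [ 0.3261 -0.2211]
 [ 0.3358 -0.1138]] sides [0.1086 0.0714 0.1077 0.0698]
85.70627371496279
84.82524048245834
-5.5547092848745745
-4.807317328261704
handle ends [[ 0.3572 -0.2555]
 [ 0.3512 -0.3435]]
```

```bash
cat > go.py <<'E'
# go.py x y z heading : shift and turn (tool axes) from the measured pose to TCP target, tool down, tool x at heading
import sys;from h import *
from scipy.spatial.transform import Rotation as Ro
x,y,z,a=map(float,sys.argv[1:5]);s=readout.get_state();R=np.array(s['tcp_rot']);a=np.radians(a)
T=np.array([[np.cos(a),np.sin(a),0],[np.sin(a),-np.cos(a),0],[0,0,-1]])
print('t',round(s['time'],2),'at',np.round(s['tcp_pos'],4),'head',round(np.degrees(np.arctan2(R[1,0],R[0,0])),2),'j',np.round(s['joint_pos'],0),'w',round(s['grip_width'],4))
d=R.T@(np.array([x,y,z])-s['tcp_pos']);print('dxyz',np.round(d,4),'len',round(np.linalg.norm(d),3),'rot',np.round(Ro.from_matrix(R.T@T).as_rotvec(degrees=True),2))
E
python3 steer.py '[[[-0.036,-0.03,0,0,0,0],[-0.072,-0.06,0,0,0,0],[-0.108,-0.09,0,0,0,0],[-0.144,-0.12,0,0,0,0],[-0.18,-0.15,0,0,0,0]]]' 0.045 && python3 steer.py '[[[-0.036,-0.03,0,0,0,0],[-0.072,-0.06,0,0,0,0],[-0.108,-0.09,0,0,0,0],[-0.144,-0.12,0,0,0,0],[-0.18,-0.15,0,0,0,0]]]' && python3 steer.py '[[[-0.036,-0.03,0,0,0,0],[-0.072,-0.06,0,0,0,0],[-0.108,-0.09,0.03,0,0,0],[-0.129,-0.115,0.06,0,0,-3.5],[-0.129,-0.115,0.08,0,0,-3.5]]]' && python3 steer.py '[[[0,0,0,0,0,0],[0,0,0,0,0,0]]]'
python3 go.py .5144 .0118 .036 166.8
python3 - <<'E'
from h import *
c=cam('wrist');i=optics.read_camera('wrist')[...,::-1].copy();cv2.imwrite('pics/w1raw.png',i)
a=np.radians(166.8);r=np.array([np.cos(a),np.sin(a)]);ax=np.array([.6147,-.0117])
for X in([*(ax+.097*r),.058],[*(ax+.103*r),.036],[*ax,.062]):
    u=proj(c,X)[0];print(u);cv2.circle(i,tuple(int(v) for v in u),4,(0,0,255),1)
cv2.imwrite('pics/w1.png',i)
E
```

```text
time: 0.6
tcp_pos: [0.2951, 0.3535, 0.231]
tcp_rot: [[-0.958, 0.287, -0.0], [0.287, 0.958, -0.0], [0.0, -0.0, -1.0]]
force: [1.7, 0.3, 0.4]
grip_width: 0.0454
finger_force: 0.0
time: 1.1
tcp_pos: [0.4244, 0.1581, 0.2311]
tcp_rot: [[-0.958, 0.288, -0.0], [0.288, 0.958, 0.0], [0.0, 0.0, -1.0]]
force: [0.2, 0.4, -0.7]
grip_width: 0.0447
finger_force: 0.0
time: 1.6
tcp_pos: [0.5157, 0.0085, 0.1489]
tcp_rot: [[-0.973, 0.232, -0.001], [0.232, 0.973, -0.002], [0.001, -0.002, -1.0]]
force: [-0.8, 0.3, -0.4]
grip_width: 0.0451
finger_force: 0.0
time: 1.8
tcp_pos: [0.514, 0.0128, 0.1512]
tcp_rot: [[-0.973, 0.229, -0.001], [0.229, 0.973, 0.001], [0.001, 0.0, -1.0]]
force: [0.5, 0.9, 0.6]
grip_width: 0.0448
finger_force: 0.0
t 1.8 at [0.514  0.0128 0.1512] head 166.77 j [ -6.  14. 101.   0.  65. -83.] w 0.0448
dxyz [-0.0008 -0.0009  0.1152] len 0.115 rot [ 0.01 -0.08 -0.03]
[275.5190945 221.4322171]
[275.58934953 207.54998033]
[275.72978791 326.5819241 ]
```

View pics/w1.png

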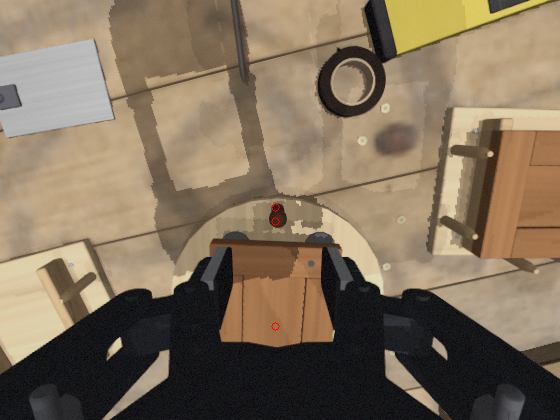

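The wrist picture shows the peg head at about (277,220), within 2 px of the prediction (275,221). The door is square to the gripper, with its edge at row 240. I'll descend and grip the peg.

```bash
python3 steer.py '[[[0,0,0.04,0,0,0],[0,0,0.075,0,0,0],[0,0,0.1,0,0,0],[0,-0.001,0.115,0,0,0],[0,-0.001,0.115,0,0,0]]]' && python3 steer.py '[[[0,0,0,0,0,0],[0,0,0,0,0,0],[0,0,0,0,0,0],[0,0,0,0,0,0]]]' 0.0 20
python3 go.py .5144 .0118 .036 166.8
```

```text
time: 2.35
tcp_pos: [0.5134, 0.0126, 0.0359]
tcp_rot: [[-0.974, 0.227, -0.002], [0.227, 0.974, 0.0], [0.002, -0.0, -1.0]]
force: [0.0, 0.2, 0.0]
grip_width: 0.0452
finger_force: 0.0
time: 2.75
tcp_pos: [0.5156, 0.0118, 0.0381]
tcp_rot: [[-0.973, 0.229, 0.004], [0.229, 0.973, 0.0], [-0.004, 0.001, -1.0]]
force: [-0.7, 1.3, 7.9]
grip_width: 0.0134
finger_force: 19.6
t 2.75 at [0.5156 0.0118 0.0381] head 166.78 j [ -6.  21. 109.   0.  49. -83.] w 0.0134
dxyz [ 0.0012 -0.0003  0.0021] len 0.002 rot [ 0.06  0.21 -0.02]
```

```bash
python3 steer.py '[[[-0.0004,0.0092,0,0,0,5.13],[-0.0016,0.0183,0,0,0,10.26],[-0.0037,0.0273,0,0,0,15.39],[-0.0065,0.0361,0,0,0,20.52],[-0.0102,0.0446,0,0,0,25.65]]]' && python3 steer.py '[[[-0.0004,0.0092,0,0,0,5.13],[-0.0016,0.0183,0,0,0,10.26],[-0.0037,0.0273,0,0,0,15.39],[-0.0065,0.0361,0,0,0,20.52],[-0.0102,0.0446,0,0,0,25.65]]]' && python3 steer.py '[[[-0.0004,0.0092,0,0,0,5.13],[-0.0016,0.0183,0,0,0,10.26],[-0.0037,0.0273,0,0,0,15.39],[-0.0065,0.0361,0,0,0,20.52],[-0.0102,0.0446,0,0,0,25.65]]]' && python3 steer.py '[[[0,0,0,0,0,0],[0,0,0,0,0,0]]]'
python3 go.py .615 .091 .036 90
python3 - <<'E'
from h import *
cv2.imwrite('pics/top1.png',cv2.resize(optics.read_camera('top')[140:300,220:430,::-1],None,fx=3.7,fy=3.7,interpolation=cv2.INTER_CUBIC))
E
```

```text
time: 3.25
tcp_pos: [0.5353, 0.0528, 0.0381]
tcp_rot: [[-0.776, 0.63, 0.003], [0.63, 0.776, -0.0], [-0.002, 0.001, -1.0]]
force: [-0.8, -0.9, 7.2]
grip_width: 0.0133
finger_force: 19.7
time: 3.75
tcp_pos: [0.5712, 0.0811, 0.0381]
tcp_rot: [[-0.427, 0.904, 0.002], [0.904, 0.427, -0.0], [-0.001, 0.002, -1.0]]
force: [-1.0, -1.8, 6.4]
grip_width: 0.0134
finger_force: 19.6
time: 4.25
tcp_pos: [0.6157, 0.0906, 0.0381]
tcp_rot: [[0.006, 1.0, 0.002], [1.0, -0.006, -0.001], [-0.001, 0.002, -1.0]]
force: [-2.0, -1.7, 6.2]
grip_width: 0.0133
finger_force: 19.6
time: 4.45
tcp_pos: [0.6164, 0.0906, 0.0381]
tcp_rot: [[0.002, 1.0, 0.004], [1.0, -0.002, -0.001], [-0.001, 0.004, -1.0]]
force: [-0.2, -2.2, 6.7]
grip_width: 0.0132
finger_force: 19.8
t 4.45 at [0.6164 0.0906 0.0381] head 89.87 j [ 2. 29. 95. -0. 56.  2.] w 0.0132
dxyz [ 0.0004 -0.0014  0.0021] len 0.003 rot [ 0.21  0.03 -0.13]
```

```bash
python3 steer.py '[[[0,0,0,0,0,0],[0,0,0,0,0,0],[0,0,0,0,0,0],[0,0,-0.03,0,0,0],[0,0,-0.07,0,0,0]]]' 0.045 && python3 steer.py '[[[0,0,-0.04,0,0,0],[-0.03,-0.02,-0.055,0,0,0],[-0.07,-0.05,-0.055,0,0,0],[-0.11,-0.078,-0.055,0,0,0],[-0.15,-0.106,-0.055,0,0,0]]]' 0.06 && python3 steer.py '[[[-0.04,-0.028,0,0,0,0],[-0.08,-0.056,0,0,0,0],[-0.12,-0.084,0,0,0,0],[-0.16,-0.112,0,0,0,2],[-0.2,-0.14,0,0,0,4.6]]]' && python3 steer.py '[[[-0.017,-0.013,0,0,0,0],[-0.017,-0.013,0,0,0,0],[-0.017,-0.013,0,0,0,0]]]'
python3 go.py .3575 -.2757 .026 85.3
python3 - <<'E'
from h import *
c=cam('wrist');i=optics.read_camera('wrist')[...,::-1].copy()
a=np.radians(85.3);e=np.array([np.cos(a),np.sin(a)]);n=np.array([-e[1],e[0]]);g=np.array([.3575,-.2757])
for X in([*(g+.16*e+.035*n),.003],[*(g+.16*e-.035*n),.003],[*(g+.05*e+.035*n),.003],[*(g+.05*e-.035*n),.003],[*(g+.025*e),.057],[*(g-.055*e),.057],[*g,.057]):
    u=proj(c,X)[0];print(u);cv2.circle(i,tuple(int(v) for v in u),4,(0,0,255),1)
t=cv2.resize(optics.read_camera('top')[140:260,245:445,::-1],(560,336),interpolation=cv2.INTER_CUBIC)
cv2.imwrite('pics/w2.png',i[:,:]);cv2.imwrite('pics/t2.png',t)
E
```

```text
time: 5.0
tcp_pos: [0.6126, 0.091, 0.1044]
tcp_rot: [[0.003, 1.0, -0.007], [1.0, -0.003, -0.0], [-0.0, -0.007, -1.0]]
force: [0.9, 0.3, -0.6]
grip_width: 0.0455
finger_force: 0.0
time: 5.5
tcp_pos: [0.507, -0.0596, 0.1613]
tcp_rot: [[0.002, 1.0, 0.0], [1.0, -0.002, -0.0], [-0.0, 0.0, -1.0]]
force: [0.0, -1.2, -0.3]
grip_width: 0.0602
finger_force: 0.0
time: 6.0
tcp_pos: [0.3663, -0.2593, 0.1613]
tcp_rot: [[0.084, 0.996, 0.0], [0.996, -0.084, 0.0], [0.0, 0.0, -1.0]]
force: [1.3, -1.0, 0.1]
grip_width: 0.0604
finger_force: 0.0
time: 6.3
tcp_pos: [0.3534, -0.2738, 0.1611]
tcp_rot: [[0.085, 0.996, 0.0], [0.996, -0.085, 0.001], [0.001, 0.0, -1.0]]
force: [0.2, 0.0, 0.7]
grip_width: 0.0603
finger_force: 0.0
t 6.3 at [ 0.3534 -0.2738  0.1611] head 85.15 j [-47.   8. 107.   0.  65. -42.] w 0.0603
dxyz [-0.0017  0.0043  0.1351] len 0.135 rot [ 0.01 -0.07 -0.15]
[241.9648843   22.70022426]
[320.37500707  22.47447497]
[245.36853263 147.68520404]
[316.89108164 147.45846484]
[282.11203238 182.26684316]
[281.96642036 270.61268227]
[282.06706181 211.44436237]
```

View pics/w2.png

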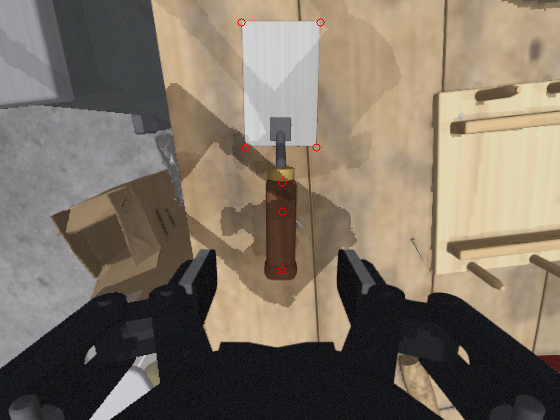

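View pics/t2.png

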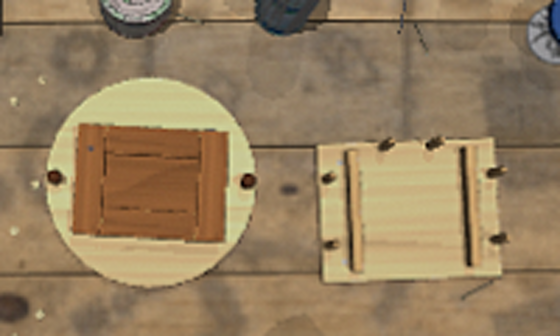

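The wrist picture shows the trowel exactly under the predictions (blade corners (241,22) and (320,23), handle centred at column 282). The top crop shows the table turned so that the lane faces the robot, with the door at corners (79,123), (229,132), (224,242) and (72,233), and pegs at (55,176) and (248,180).

```bash
python3 - <<'E'
from h import *
np.set_printoptions(precision=4,suppress=True)
c=cam('top')
f=lambda a,z:ray2plane(c,(np.array(a,float)+.5)/2.8-.5+[245,140],z)[:,:2]
P=f([(79,123),(229,132),(224,242),(72,233)],.062);print(P,P.mean(0))
for a,b in((1,0),(2,3),(3,0),(2,1)):
  d=P[b]-P[a];print(np.degrees(np.arctan2(d[1],d[0])),np.linalg.norm(d))
P=f([(55,175),(248,179)],.058);d=P[0]-P[1];print('pegs',P.mean(0),np.degrees(np.arctan2(d[1],d[0])),np.linalg.norm(d))
P=f([(47,182),(152,78),(257,182),(152,287)],.024);print('plate',P.mean(0))
E
python3 steer.py '[[[-0.0017,0.0043,0.04,0,0,0],[-0.0017,0.0043,0.08,0,0,0],[-0.0017,0.0043,0.11,0,0,0],[-0.0017,0.0043,0.133,0,0,0],[-0.0017,0.0043,0.133,0,0,0]]]' && python3 steer.py '[[[0,0,0,0,0,0],[0,0,0,0,0,0],[0,0,0,0,0,0],[0,0,0,0,0,0],[0,0,0,0,0,0]]]' 0.0 110 
python3 go.py .3575 -.2757 .026 85.3
```

```text
[[ 0.6683  0.0609]
 [ 0.6589 -0.0881]
 [ 0.5497 -0.0823]
 [ 0.5588  0.0676]] [ 0.6089 -0.0105]
86.41176295909939 0.1492780353436248
86.54079422909147 0.1501559563430938
-3.540941733037299 0.10969940471936519
-3.081053846485295 0.10936549815353631
pegs [ 0.6146 -0.0111] 88.70708776738314 0.1918010091408678
plate [ 0.6128 -0.0125]
time: 6.9
tcp_pos: [0.3566, -0.2731, 0.0257]
tcp_rot: [[0.081, 0.997, -0.005], [0.997, -0.081, 0.005], [0.005, -0.005, -1.0]]
force: [-0.1, 0.1, -0.1]
grip_width: 0.0602
finger_force: 0.0
time: 7.4
tcp_pos: [0.3587, -0.2771, 0.0295]
tcp_rot: [[0.084, 0.996, 0.003], [0.996, -0.084, -0.002], [-0.002, 0.003, -1.0]]
force: [0.1, -0.8, 5.3]
grip_width: 0.0239
finger_force: 108.0
t 7.4 at [ 0.3587 -0.2771  0.0295] head 85.2 j [-47.  18. 117.   0.  44. -42.] w 0.0239
dxyz [ 0.0013 -0.0014  0.0035] len 0.004 rot [ 0.17  0.11 -0.1 ]
```

```bash
python3 steer.py '[[[0,0,-0.01,0,0,0],[0,0,-0.03,0,0,0],[0,0,-0.06,0,0,0],[0,0,-0.09,0,0,0],[0,0,-0.12,0,0,0]]]' && python3 steer.py '[[[0.02,0,0,0,0,0],[0.06,0,0,0,0,0],[0.1,0,0,0,0,0],[0.14,0,0,0,0,0],[0.18,0,0,0,0,0]]]' && python3 steer.py '[[[0.04,0,0,0,0,8],[0.07,-0.005,0,0,0,16],[0.09,-0.01,0,0,0,24],[0.1,-0.013,0,0,0,32],[0.1,-0.013,0,0,0,40]]]' && python3 steer.py '[[[0,0,0,0,0,8],[0,0,0,0,0,16],[0,0,0,0,0,24],[0,0,0,0,0,32],[0,0,0,0,0,40]]]' && python3 steer.py '[[[0,0,0,0,0,6],[0,0,0,0,0,8.6],[0,0,0,0,0,8.6],[0,0,0,0,0,8.6]]]'
python3 go.py .3694 .0037 .0635 -3.4
python3 - <<'E'
from h import *
cs=cam('side');i=optics.read_camera('side')[...,::-1].copy();st=readout.get_state();p=st['tcp_pos'];R=np.array(st['tcp_rot'])
def T(x,y,z):return p+R@[x,-y,0.0295-z]   # trowel coords
L=[T(.16,.035,0),T(.16,-.035,0),T(.05,.035,.003),T(.05,-.035,.003),T(-.055,0,.045)]
for u in proj(cs,L):print(u)
x,y=proj(cs,L)[0].astype(int)
np.save('pics/L.npy',proj(cs,L))
x0,y0=max(x-70,0),max(y-55,0)
z=cv2.resize(i[y0:y0+120,x0:x0+160],None,fx=5,fy=5,interpolation=cv2.INTER_CUBIC)
for u in proj(cs,L):cv2.circle(z,tuple(int(v) for v in (u-[x0,y0])*5),4,(0,0,255),1)
print(x0,y0);cv2.imwrite('pics/s3.png',z)
E
```

```text
time: 7.9
tcp_pos: [0.3567, -0.2757, 0.1495]
tcp_rot: [[0.083, 0.997, -0.001], [0.997, -0.083, 0.001], [0.001, -0.001, -1.0]]
force: [-0.3, 0.2, -2.3]
grip_width: 0.0242
finger_force: 108.0
time: 8.4
tcp_pos: [0.3715, -0.0953, 0.1484]
tcp_rot: [[0.084, 0.996, -0.001], [0.996, -0.084, -0.0], [-0.0, -0.001, -1.0]]
force: [1.3, 0.5, -2.7]
grip_width: 0.0239
finger_force: 108.1
time: 8.9
tcp_pos: [0.3659, 0.0054, 0.1482]
tcp_rot: [[0.706, 0.708, -0.003], [0.708, -0.706, 0.0], [-0.001, -0.002, -1.0]]
force: [-0.2, -0.7, -1.5]
grip_width: 0.0242
finger_force: 108.3
time: 9.4
tcp_pos: [0.3666, 0.0039, 0.1482]
tcp_rot: [[0.996, 0.086, -0.002], [0.086, -0.996, -0.0], [-0.002, -0.0, -1.0]]
force: [0.7, -1.1, -2.1]
grip_width: 0.0241
finger_force: 108.3
time: 9.8
tcp_pos: [0.3672, 0.004, 0.1483]
tcp_rot: [[0.998, -0.058, -0.001], [-0.058, -0.998, 0.0], [-0.001, -0.0, -1.0]]
force: [0.1, -0.2, -0.9]
grip_width: 0.0242
finger_force: 108.3
t 9.8 at [0.3672 0.004  0.1483] head -3.31 j [-10.   2. 117.  -0.  62.  83.] w 0.0242
dxyz [0.0023 0.0001 0.0848] len 0.085 rot [-0.    0.06  0.09]
[261.14230543 207.02757217]
[270.95030653 220.83518822]
[228.64019511 217.14495226]
[237.49925241 231.76822835]
[197.9274316  225.43448968]
191 152
```

View pics/s3.png

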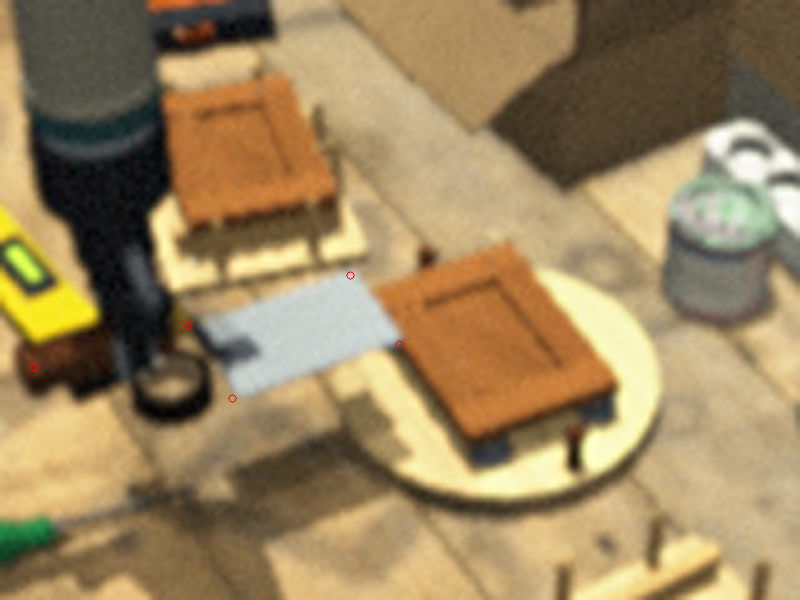

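The side picture shows the blade level and where predicted: tip corners at (352,275) and (400,344), with no droop. I'll lower it to the lane and slide in.

```bash
python3 steer.py '[[[0.002,0,0.03,0,0,0],[0.002,0,0.06,0,0,0],[0.002,0,0.078,0,0,0],[0.002,0,0.085,0,0,0],[0.002,0,0.085,0,0,0]]]' && python3 steer.py '[[[0.005,0,0,0,0,0],[0.015,0,0,0,0,0],[0.03,0,0,0,0,0],[0.045,0,0,0,0,0],[0.06,0,0,0,0,0]]]' && python3 steer.py '[[[0.015,0,0,0,0,0],[0.028,0,0,0,0,0],[0.038,0,0,0,0,0],[0.043,0,0,0,0,0],[0.045,0,0,0,0,0]]]' && python3 steer.py '[[[0,0,0,0,0,0],[0,0,0,0,0,0]]]'
python3 go.py .4742 -.0025 .0635 -3.4
```

```text
time: 10.35
tcp_pos: [0.3693, 0.0039, 0.0627]
tcp_rot: [[0.998, -0.058, -0.002], [-0.058, -0.998, 0.0], [-0.002, -0.0, -1.0]]
force: [0.0, 0.7, -1.5]
grip_width: 0.0241
finger_force: 108.2
time: 10.85
tcp_pos: [0.4322, 0.0001, 0.0637]
tcp_rot: [[0.998, -0.059, 0.002], [-0.059, -0.998, -0.0], [0.002, 0.0, -1.0]]
force: [0.1, 0.7, -2.5]
grip_width: 0.0241
finger_force: 108.2
time: 11.35
tcp_pos: [0.4751, -0.0023, 0.0631]
tcp_rot: [[0.998, -0.059, -0.0], [-0.059, -0.998, 0.0], [-0.0, -0.0, -1.0]]
force: [-0.2, 0.1, -1.5]
grip_width: 0.0243
finger_force: 108.2
time: 11.55
tcp_pos: [0.4739, -0.0022, 0.0632]
tcp_rot: [[0.998, -0.059, -0.001], [-0.059, -0.998, 0.0], [-0.001, -0.0, -1.0]]
force: [-0.1, -0.1, -1.8]
grip_width: 0.0241
finger_force: 108.2
t 11.55 at [ 0.4739 -0.0022  0.0632] head -3.37 j [ -9.  17. 112.   0.  51.  85.] w 0.0241
dxyz [ 0.0003  0.0003 -0.0003] len 0.001 rot [-0.01  0.06  0.03]
```

```bash
python3 steer.py '[[[0,0,-0.003,0,0,0],[0,0,-0.006,0,0,0],[0,0,-0.008,0,0,0],[0,0,-0.01,0,0,0],[0,0,-0.012,0,0,0]]]' && python3 steer.py '[[[0,0,-0.002,0,0,0],[0,0,-0.005,0,0,0],[0,0,-0.009,0,0,0],[0,0,-0.015,0,0,0],[0,0,-0.021,0,0,0]]]' && python3 steer.py '[[[0,0,-0.006,0,0,0],[0,0,-0.012,0,0,0],[0,0,-0.019,0,0,0],[0,0,-0.024,0,0,0],[0,0,-0.027,0,0,0]]]' && python3 steer.py '[[[0,0,0,0,0,0],[0,0,0,0,0,0],[0,0,0,0,0,0],[0,0,0,0,0,0]]]'
python3 go.py .4742 -.0025 .0635 -3.4
python3 - <<'E'
from h import *
t=optics.read_camera('top')[140:260,245:445,::-1];s=optics.read_camera('side')[...,::-1][150:270,190:350]
cv2.imwrite('pics/b4.png',np.vstack([cv2.resize(t,(560,336),interpolation=cv2.INTER_CUBIC),cv2.resize(s[20:80],(560,210),interpolation=cv2.INTER_CUBIC)]))
E
```

```text
time: 12.05
tcp_pos: [0.4747, -0.0024, 0.0755]
tcp_rot: [[0.998, -0.059, 0.0], [-0.059, -0.998, -0.0], [0.0, -0.0, -1.0]]
force: [-0.1, 0.3, -2.6]
grip_width: 0.0243
finger_force: 108.0
time: 12.55
tcp_pos: [0.4747, -0.0023, 0.0967]
tcp_rot: [[0.998, -0.059, -0.0], [-0.059, -0.998, 0.0], [-0.0, -0.0, -1.0]]
force: [-0.3, 0.1, -4.3]
grip_width: 0.0242
finger_force: 107.9
time: 13.05
tcp_pos: [0.475, -0.0024, 0.124]
tcp_rot: [[0.998, -0.059, 0.001], [-0.059, -0.998, -0.0], [0.001, 0.0, -1.0]]
force: [-0.2, 0.3, -4.0]
grip_width: 0.0243
finger_force: 108.0
time: 13.45
tcp_pos: [0.4745, -0.0023, 0.123]
tcp_rot: [[0.998, -0.059, -0.001], [-0.059, -0.998, 0.0], [-0.001, -0.0, -1.0]]
force: [0.7, 0.1, -3.7]
grip_width: 0.0239
finger_force: 107.9
t 13.45 at [ 0.4745 -0.0023  0.123 ] head -3.37 j [ -9.  12. 108.   0.  60.  85.] w 0.0239
dxyz [-0.0003  0.0002  0.0595] len 0.06 rot [-0.01  0.04  0.03]
```

View pics/b4.png

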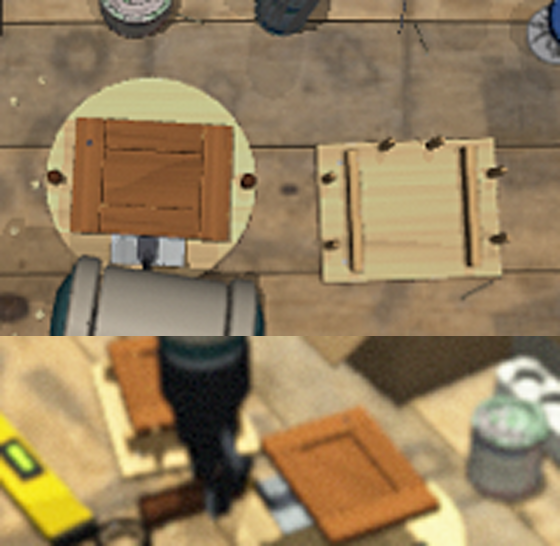

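The picture shows the door riding level on the blade, with top-face corners at (77,118), (233,125), (228,241) and (71,234). The blade is visible at columns 112–187 in front.

Run:
```python
from h import *
np.set_printoptions(precision=4,suppress=True)
c=cam('top')
f=lambda a,z:ray2plane(c,(np.array(a,float)+.5)/2.8-.5+[245,140],z)[:,:2]
P=f([(77,118),(233,125),(228,241),(71,234)],.1105);m=P.mean(0);print(m)
A=[]
for a,b,o in((1,0,90),(2,3,90),(3,0,0),(2,1,0)):
  d=P[b]-P[a];A.append(np.degrees(np.arctan2(d[1],d[0]))-o);print(A[-1],np.linalg.norm(d))
y=(2*A[0]+2*A[1]+A[2]+A[3])/6
# stand dowel tops & rails in this crop as check
D=f([(328,178),(496,172),(333,244),(499,238)],.06);print('dowels',D.mean(0),D)
Q=f([(353,150),(357,271),(466,147),(474,267)],.038);print('rails',Q.mean(0))
for a,b in((0,1),(2,3)):
  d=Q[a]-Q[b];print('rail ang',np.degrees(np.arctan2(d[1],d[0])),np.linalg.norm(d))
s=readout.get_state();p=np.array(s['tcp_pos'][:2]);h=np.degrees(np.arctan2(s['tcp_rot'][1][0],s['tcp_rot'][0][0]))
def rot(v,a):a=np.radians(a);return np.array([np.cos(a)*v[0]-np.sin(a)*v[1],np.sin(a)*v[0]+np.cos(a)*v[1]])
o=rot(m-p,-h);print('door in tool',o,'door yaw',y)
H=h+2.1-y;print('target head',H,'TCP',np.array([.5846,-.2785])+rot([-.003,0],2.1)-rot(o,H))
```

```text
[ 0.6074 -0.0105]
-2.720135848284926 0.148810075541465
-2.62307581018716 0.1486002682155121
-2.856476710740768 0.1108841588558552
-2.9655542124498195 0.11063312852118144
dowels [ 0.5832 -0.2717] [[ 0.6131 -0.1862]
 [ 0.6189 -0.3546]
 [ 0.5476 -0.1902]
 [ 0.5531 -0.356 ]]
rails [ 0.5841 -0.2755]
rail ang 0.9624402505693309 0.12236874815354648
rail ang 2.4875414644486398 0.12185278737279828
door in tool [ 0.1331 -0.0003] door yaw -2.7514090400224602
target head 1.4844311996643023 TCP [ 0.4486 -0.2817]
```

Run:
```python
from h import *
a=np.radians(2.1);R=np.array([[np.cos(a),-np.sin(a)],[np.sin(a),np.cos(a)]])
def S(x,y,z):return [*(R@[x,y]+[.5846,-.2785]),z]
def box(x0,x1,y0,y1,z):return [S(x0,y0,z),S(x1,y0,z),S(x1,y1,z),S(x0,y1,z)]
out=[]
for n,(u,v) in(('top',(355,180)),('side',(290,245))):
    c=cam(n);k=5 if n=='top' else 4.5;w,h=(76,68) if n=='top' else (84,75)
    i=cv2.imread(f'pics/{n}0.png')[v:v+h,u:u+w]
    i=cv2.resize(i,(390,345),interpolation=cv2.INTER_CUBIC);k=390/w
    for B,col in((box(-.072,.072,-.093,.093,.012),(255,0,0)),(box(-.062,.062,.0545,.0655,.038),(0,0,255)),(box(-.062,.062,-.0655,-.0545,.038),(0,0,255))):
        q=(proj(c,B)-[u,v]+.5)*k
        cv2.polylines(i,[np.round(q).astype(int)],True,col,1)
    for d in((-.034,-.086),(.034,-.086),(-.034,.086),(.034,.086),(.066,.025),(.066,-.025)):
        q=(proj(c,S(*d,.06))[0]-[u,v]+.5)*k;cv2.circle(i,tuple(int(e) for e in q),5,(0,255,0),1)
    out.append(i)
cv2.imwrite('pics/o5.png',np.hstack(out))
```

View pics/o5.png

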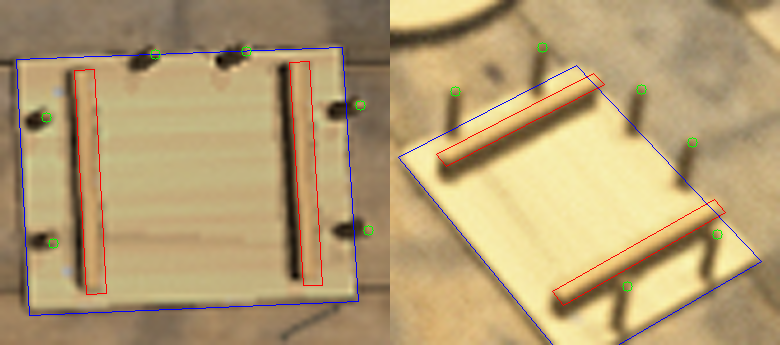

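The overlay fits: the base outline is right, and the rails and dowel tips are within about a pixel. I'll carry the door sideways gently.

```bash
python3 steer.py '[[[0,0.005,0,0,0,0],[0,0.015,0,0,0,0],[0,0.03,0,0,0,0],[0,0.05,0,0,0,0],[0,0.07,0,0,0,0]]]' >/dev/null && python3 steer.py '[[[0,0.02,0,0,0,-0.8],[0,0.04,0,0,0,-1.8],[0,0.06,0,0,0,-2.8],[0,0.08,0,0,0,-3.9],[0,0.1,0,0,0,-4.9]]]' >/dev/null && python3 steer.py '[[[0,0.02,0,0,0,0],[0,0.035,0,0,0,0],[0,0.047,0,0,0,0],[0,0.054,0,0,0,0],[0,0.058,0,0,0,0]]]' && python3 steer.py '[[[0,0,0,0,0,0],[0,0,0,0,0,0]]]'
python3 go.py .4486 -.2807 .0645 1.5
```

```text
time: 15.05
tcp_pos: [0.4663, -0.2305, 0.1232]
tcp_rot: [[1.0, 0.026, -0.0], [0.026, -1.0, 0.0], [-0.0, -0.0, -1.0]]
force: [0.4, -0.2, -4.3]
grip_width: 0.0247
finger_force: 108.2
time: 15.25
tcp_pos: [0.4662, -0.2294, 0.1232]
tcp_rot: [[1.0, 0.027, -0.0], [0.027, -1.0, 0.001], [-0.0, -0.001, -1.0]]
force: [0.7, -0.3, -3.9]
grip_width: 0.0242
finger_force: 108.1
t 15.25 at [ 0.4662 -0.2294  0.1232] head 1.56 j [-34.  16. 102.   0.  61.  55.] w 0.0242
dxyz [-0.0189  0.0509  0.0587] len 0.08 rot [-0.04  0.02  0.06]
```

```bash
python3 steer.py '[[[-0.003,0.005,0,0,0,0],[-0.008,0.018,0,0,0,0],[-0.014,0.035,0,0,0,0],[-0.018,0.047,0,0,0,0],[-0.019,0.051,0,0,0,0]]]' >/dev/null && python3 steer.py '[[[0,0,0,0,0,0],[0,0,0,0,0,0],[0,0,0,0,0,0]]]' >/dev/null
python3 go.py .4486 -.2807 .0645 1.5
cat > door.py <<'E'
import sys;from h import *
z,x0,x1=float(sys.argv[1]),int(sys.argv[2]),int(sys.argv[3])
c=cam('top');i=optics.read_camera('top')[...,::-1].copy();cv2.imwrite('pics/last.png',i)
h=cv2.cvtColor(i,cv2.COLOR_BGR2HSV);m=cv2.inRange(h,(3,110,60),(14,255,230));m[:,:x0]=0;m[:,x1:]=0;m[:150]=0;m[270:]=0
m=cv2.morphologyEx(cv2.morphologyEx(m,cv2.MORPH_CLOSE,np.ones((3,3))),cv2.MORPH_OPEN,np.ones((5,5)))
k=max(cv2.findContours(m,cv2.RETR_EXTERNAL,cv2.CHAIN_APPROX_NONE)[0],key=cv2.contourArea)
P=ray2plane(c,k.reshape(-1,2),z)[:,:2].astype(np.float32)
r=cv2.minAreaRect(P*1000);print('centre mm',np.round(r[0],1),'size',np.round(r[1],1),'ang',round(r[2],2))
E
python3 door.py .1105 340 450
```

```text
t 16.05 at [ 0.4487 -0.2809  0.1232] head 1.55 j [-40.  17. 101.   0.  62.  49.] w 0.0245
dxyz [-0.0001 -0.0002  0.0587] len 0.059 rot [-0.04  0.01  0.05]
centre mm [ 583.3 -275.6] size [108.8 150.1] ang 1.57
```

```bash
python3 steer.py '[[[-0.001,0.001,0.005,0,0,0],[-0.001,0.001,0.015,0,0,0],[-0.001,0.001,0.028,0,0,0],[-0.001,0.001,0.038,0,0,0],[-0.001,0.001,0.046,0,0,0]]]' && python3 steer.py '[[[0,0,0.004,0,0,0],[0,0,0.007,0,0,0],[0,0,0.009,0,0,0],[0,0,0.01,0,0,0],[0,0,0.01,0,0,0]]]' && python3 steer.py '[[[0,0,0.001,0,0,0],[0,0,0.002,0,0,0],[0,0,0.003,0,0,0],[0,0,0.004,0,0,0],[0,0,0.005,0,0,0]]]' && python3 steer.py '[[[0,0,0.001,0,0,0],[0,0,0.002,0,0,0],[0,0,0.003,0,0,0],[0,0,0.004,0,0,0],[0,0,0.005,0,0,0]]]' && python3 steer.py '[[[0,0,0.001,0,0,0],[0,0,0.002,0,0,0],[0,0,0.002,0,0,0]]]'
python3 door.py .052 340 450; python3 go.py .25 -.287 .054 1.5
```

```text
time: 16.6
tcp_pos: [0.4472, -0.282, 0.0759]
tcp_rot: [[1.0, 0.027, -0.001], [0.027, -1.0, 0.001], [-0.001, -0.001, -1.0]]
force: [-0.8, 0.1, -5.4]
grip_width: 0.0244
finger_force: 108.1
time: 17.1
tcp_pos: [0.4478, -0.2827, 0.0674]
tcp_rot: [[1.0, 0.027, 0.0], [0.027, -1.0, -0.0], [0.0, 0.0, -1.0]]
force: [0.6, -0.7, -4.3]
grip_width: 0.0247
finger_force: 108.3
time: 17.6
tcp_pos: [0.4481, -0.2828, 0.0625]
tcp_rot: [[1.0, 0.027, 0.001], [0.027, -1.0, -0.001], [0.001, 0.001, -1.0]]
force: [0.4, -0.4, -2.5]
grip_width: 0.0246
finger_force: 108.5
time: 18.1
tcp_pos: [0.4477, -0.2825, 0.0572]
tcp_rot: [[1.0, 0.027, 0.0], [0.027, -1.0, 0.0], [0.0, -0.0, -1.0]]
force: [0.3, -0.4, -2.8]
grip_width: 0.0241
finger_force: 108.5
time: 18.4
tcp_pos: [0.4476, -0.2825, 0.0551]
tcp_rot: [[1.0, 0.027, -0.0], [0.027, -1.0, 0.0], [-0.0, -0.0, -1.0]]
force: [0.5, 0.0, -2.6]
grip_width: 0.0241
finger_force: 108.5
centre mm [ 582.4 -277.4] size [109.3 150.6] ang 0.95
t 18.45 at [ 0.4477 -0.2825  0.0552] head 1.53 j [-40.  21. 106.   0.  53.  49.] w 0.0242
dxyz [-0.1977 -0.0008  0.0012] len 0.198 rot [-0.01  0.    0.03]
```

The force shows the door is off the blade, and it measures (-2, 0) mm from the seat. Next I'll draw the trowel out and lay it down.

```bash
python3 steer.py '[[[-0.004,0,0,0,0,0],[-0.012,0,0,0,0,0],[-0.024,0,0,0,0,0],[-0.038,0,0,0,0,0],[-0.052,0,0,0,0,0]]]' && python3 steer.py '[[[-0.015,0,0,0,0,0],[-0.03,0,0,0,0,0],[-0.05,0,0,0,0,0],[-0.07,0,0,0,0,0],[-0.083,0,0,0,0,0]]]' && python3 steer.py '[[[0,0,0.006,0,0,0],[0,0,0.013,0,0,0],[0,0,0.019,0,0,0],[0,0,0.023,0,0,0],[0,0,0.0255,0,0,0]]]' && python3 steer.py '[[[0,0,0,0,0,0],[0,0,0,0,0,0]]]'
python3 door.py .052 340 450; python3 go.py .31 -.287 .0295 1.5
```

```text
time: 18.95
tcp_pos: [0.394, -0.2837, 0.0553]
tcp_rot: [[1.0, 0.027, -0.001], [0.027, -1.0, 0.0], [-0.001, -0.0, -1.0]]
force: [0.1, -0.1, -1.8]
grip_width: 0.0243
finger_force: 108.5
time: 19.45
tcp_pos: [0.3106, -0.2856, 0.0553]
tcp_rot: [[1.0, 0.026, -0.001], [0.026, -1.0, 0.001], [-0.001, -0.001, -1.0]]
force: [0.2, -0.2, -2.0]
grip_width: 0.0241
finger_force: 108.6
time: 19.95
tcp_pos: [0.3126, -0.2858, 0.0293]
tcp_rot: [[1.0, 0.028, -0.001], [0.028, -1.0, 0.001], [-0.001, -0.001, -1.0]]
force: [-7.5, 1.6, 14.8]
grip_width: 0.0242
finger_force: 110.9
time: 20.15
tcp_pos: [0.313, -0.2859, 0.0298]
tcp_rot: [[1.0, 0.027, -0.0], [0.027, -1.0, 0.0], [-0.0, -0.0, -1.0]]
force: [-1.0, 0.1, 1.4]
grip_width: 0.0243
finger_force: 109.0
centre mm [ 583.  -277.6] size [108.2 150.6] ang 1.23
t 20.2 at [ 0.3129 -0.2859  0.0298] head 1.56 j [-52.  16. 121.   0.  43.  37.] w 0.0243
dxyz [-0.003   0.001   0.0003] len 0.003 rot [-0.03  0.    0.06]
```

Blade is on the bench. I'll release, rise and check.

```bash
python3 steer.py '[[[0,0,0,0,0,0],[0,0,0,0,0,0],[0,0,0,0,0,0],[0,0,0,0,0,0],[0,0,0,0,0,0]]]' 0.065 && python3 steer.py '[[[0,0,-0.01,0,0,0],[0,0,-0.03,0,0,0],[0,0,-0.07,0,0,0],[0,0,-0.11,0,0,0],[0,0,-0.15,0,0,0]]]' && python3 steer.py '[[[-0.03,-0.03,0,0,0,0],[-0.05,-0.07,0,0,0,0],[-0.05,-0.11,0,0,0,0],[-0.05,-0.15,0,0,0,0],[-0.05,-0.19,0,0,0,0]]]' && python3 steer.py '[[[0,0,0,0,0,0],[0,0,0,0,0,0]]]' | head -2
python3 door.py .052 340 450
python3 - <<'E'
from h import *
s=optics.read_camera('side')[190:400,170:400,::-1];t=cv2.imread('pics/last.png')[155:335,280:450]
cv2.imwrite('pics/end.png',np.hstack([cv2.resize(s,(400,400)),cv2.resize(t,(378,400))]))
E
```

```text
time: 20.7
tcp_pos: [0.3129, -0.2863, 0.0298]
tcp_rot: [[1.0, 0.027, 0.0], [0.027, -1.0, -0.0], [0.0, 0.0, -1.0]]
force: [0.9, 0.6, -0.7]
grip_width: 0.0651
finger_force: 0.0
time: 21.2
tcp_pos: [0.3125, -0.2859, 0.182]
tcp_rot: [[1.0, 0.027, 0.0], [0.027, -1.0, -0.0], [0.0, 0.0, -1.0]]
force: [1.1, -0.5, 0.2]
grip_width: 0.0649
finger_force: 0.0
time: 21.7
tcp_pos: [0.2571, -0.0962, 0.1805]
tcp_rot: [[1.0, 0.025, 0.002], [0.025, -1.0, -0.001], [0.002, 0.001, -1.0]]
force: [0.5, 0.5, 0.1]
grip_width: 0.0648
finger_force: 0.0
time: 21.9
tcp_pos: [0.2578, -0.0971, 0.1804]
centre mm [ 582.9 -277.7] size [108.3 150.7] ang 1.39
```

View pics/end.png

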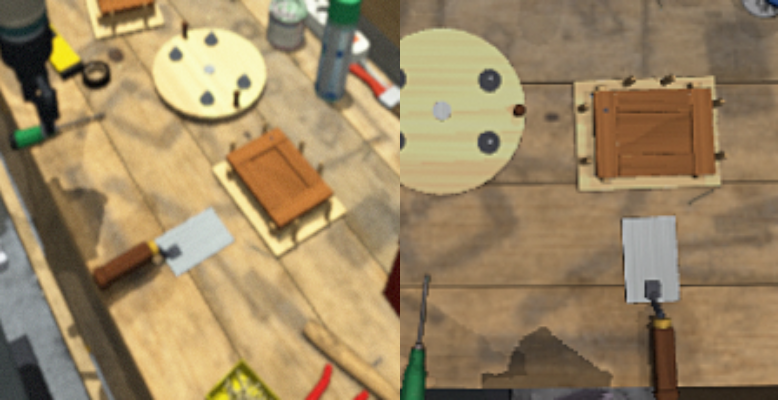

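The final picture shows the door lying level on both rails between the dowels, at about (655,133) in the right half. The trowel lies flat on the bench in front at (650,300), and the arm is clear of everything.

```bash
python3 -c "
from bench import ctrl, optics, readout
print(ctrl.sign_off())"
```

```text
the job is handed in; nothing more can be done
None
```

The wet door is on the empty stand's rails, about 2 mm from the seat centre and 1° off square by the top camera; the trowel lies flat on the bench, and I handed the job in at about 22 s (no verdict was returned).

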